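# Park the vial basket beside the sharps bin

### The arm

A 6-joint arm with a two-finger parallel gripper is mounted at the origin on the work surface. World frame = base frame: x ahead of the robot, y to its left, z up, the work surface at z = 0. Lengths are in m, angles in rad, forces in N, time in s.
With the tool pointing down it reaches from about 0.275 to 0.825 m from the base axis. Payload 4.9 kg.
Tool frame: the origin (TCP) lies at the centre of the arm's flange, where the gripper is bolted on; the fingertips stand 173 mm ahead of it and the grasp point (between the pads) lies 155 mm ahead of it (bot.tcp_to_tips is the distance from the TCP to the fingertips, in m); z points along the fingers, y is the line along which they close (so a half turn about z gives the same grasp; the last joint's range is limited). The gripper opens to 85 mm and grips with 20 to 120 N. Pads are 22 mm wide; open, the fingers measure 114 mm over their backs; the gripper's body (76 mm by 85 mm) begins 54 mm behind the grasp point. The pads swing forward as they close: fully open they stand 13 mm farther back than shut.
Start: joints at [1.009, 0.326, -0.193, 1.052, 0, 1.437], TCP at [0.228, 0.5, 0.405] pointing down, gripper open.
Joint ranges: [-2.65, 2.65], [-0.97, 1.79], [-1.3, 1.35], [-1.93, 2.1], [-1.47, 1.37], [-3.14, 3.14]. Speed limits (rad/s): [2.57, 2.57, 3.14, 3.14, 3.14, 3.14].

### API

Orientations are given as a 3x3 rotation matrix whose columns are the frame's x, y, z axes.
In Python, from station import sensors, vision, ticket, bot gives the robot as it stands.
- The arm moves only by the tool move_arm, never from a script. Its argument "series" is a list of rows, each an object of numbers: "gripper": the opening, from -1 (shut) to 1 (fully open); "tx", "ty", "tz": the shift along the tool's x, y, z in cm; "turn": the turn about the tool's z in rad. A call has 1 to 12 rows; each row is the pose to reach, as a shift and turn from the pose commanded when the call began, along the tool's axes at that moment; what a row does not reach only later rows make up. A row lasts 1/10 s, in which the tool goes at most 50 mm and 8.59 degrees, less where a joint would pass 70% of its speed; a pose out of reach is approached as far as the arm can. A call with a gripper value outside its range is refused whole. The fingers move at their own pace and stop on an object; "grip_force" is the grip in N (left out, the last holds). Time passes only in rows, so rows that repeat a pose let the fingers close. It gives the time, the measured TCP pose, the force, the opening and the grip force at its end, in the units of the state.
- sensors.observe(): the state, without advancing time (a new reading comes with each control period).
- vision.camera(name): name is "scene" or "top" or "wrist"; returns a dict with "frame" (420x560x3 uint8, red, green, blue), "range_z" (420x560 float32, m along the optical axis (not along the pixel's ray), 0 where there is no reading), "K" (3x3 intrinsics, pixels), "D" ([k1, k2, p1, p2, k3] as OpenCV has them; the pictures are not rectified), "R" (3x3) and "t" (3): a world point X has camera coordinates R X + t; the wrist camera has in their place "tool_from_camera" (4x4, takes a point from camera to tool coordinates, whose origin is the TCP and whose axes are the flange's). Camera axes: x right, y down, z forward; pixel columns grow to the right and rows downward; lengths in m; the calibration is good to about 2 mm. A picture is of the moment at which its call begins: read the wrist's pose just before it.
- ticket.finish_job(): hands the job in; it is judged then, once.
The state is a dict: "clock": time; "q": joint angles; "qd": joint speeds; "joint_torque": joint torques, N m; "ee_pos": TCP position; "tcp_rot": TCP orientation; "contact_force": force on the tool from outside, world axes, zero at the start; "torque": the same for the moment, N m; "width": finger opening in m; "grip_force": force on a finger pad.
Only numpy, scipy, OpenCV 4.12 (cv2) and the standard library are available. Lean on these libraries where they do the work, as an engineer would, in place of code of your own. Each camera call takes 0.05 s, during which the arm holds its last target. There are 200 camera calls.

### The job

Clear the prep spot on the clinic counter: push the pink vial basket gently along the counter to its parking place, with its long back side flat against the front of the steel back ledge and its end up against the holder of the yellow sharps bin. Slide it with the fingers, never gripping, lifting or tipping it; its vials stay standing in it, and everything else on the counter stays where it is.

Things in the scene. Friction and masses are not known exactly. Their poses are not given: they have to be found in the camera images.
- basket: loose open pink plastic basket, slotted upright sides, 130 mm along x, 210 along y, 75 high, walls and floor 4 mm, 0.5 to 0.7 kg with its vials; slides when pushed with a few newtons. Origin: centre of its underside. Long back side at x = +65 mm, facing the ledge (turned up to 0.35 rad at the start), long front at x = -65 mm facing the robot, ends at y = +105 and -105 mm.
- ledge: fixed raised stainless ledge along the back of the counter, 160 mm deep along x, 1300 long along y, 100 high, with glove boxes and the like on top (up to 250 mm). Origin: centre of its underside; its flat upright front face, towards the robot, is at x = -80 mm. Turned by up to 0.05 rad.
- sharps_bin: fixed yellow sharps bin with pale lid in a grey steel holder, against the ledge and squared to it, at its left or right end (it changes places with the drawer unit). Holder 160 mm along x, 190 along y, 110 high, upright sides at y = +95 and -95 mm; 265 mm high in all. Origin: centre of its underside; axes parallel to the ledge's.
- drawer_unit: fixed black desktop drawer unit with three clear drawers and a red pad on top, at the other end from the sharps bin, same footprint (160 mm along x, 190 along y), 250 mm high. Origin: centre of its underside; axes parallel to the ledge's.
- vial_a: amber glass vial with aluminium cap, 62 mm high and 36 mm in diameter, standing loose in the basket. Origin at the centre of its underside, z up its axis.
- vial_b: small amber glass vial with red top, 56 mm high and 32 mm in diameter, standing loose in the basket. Origin at the centre of its underside, z up its axis.
- vial_c: clear glass vial with blue top, 60 mm high and 36 mm in diameter, standing loose in the basket. Origin at the centre of its underside, z up its axis.
- vial_d: amber glass vial with orange top, 62 mm high and 36 mm in diameter, standing loose in the basket. Origin at the centre of its underside, z up its axis.
- spare_vial: bystander: small amber glass vial with teal top, 32 mm in diameter, 56 mm high, standing on the counter on the right. Origin at the centre of its underside.
- tablet: bystander: black tablet computer lying flat on the left near the robot, 175 mm along x, 250 mm along y, 9 mm thick. Origin at the centre of its underside.
- syringe: bystander: capped syringe lying on the counter on the left, 138 mm long along its x, 28 mm wide at the flange, 16 mm high. Origin under the barrel, on the counter.
- pill_pot: bystander: amber pill pot with white cap, 48 mm in diameter, 62 mm high, standing on the left. Origin at the centre of its underside.
- tray: bystander: empty open blue plastic tray, 110 mm along x, 210 mm along y, 35 mm high, on the right near the robot. Origin at the centre of its underside.
- tape: bystander: roll of white tape lying flat, 68 mm in diameter, 25 mm high, on the right. Origin at the centre of its underside.

How it is judged:
At the end, for the whole second after the job is handed in: The basket rests on the counter, its back within 6 mm of the ledge's front and parallel to it within 0.05 rad, its end within 6 mm of the sharps bin's holder; all four vials stand in it; the other loose things are within 12 mm of where they were (x of basket in the frame of ledge between -0.151 and -0.135 m and angle between the x axis of basket and the x axis of ledge, either way round below 0.05 rad and y of basket in the frame of sharps_bin between -0.206 and 0.206 m and height (world z) of basket below 0.004 m and angle between basket's own z axis and vertical below 0.03 rad and linear speed of basket below 0.01 m/s and angle between each of vial_a, vial_b, vial_c, vial_d's own z axis and vertical below 0.2 rad and distance between each of vial_a, vial_b, vial_c, vial_d and basket below 0.125 m and height (world z) of each of vial_a, vial_b, vial_c, vial_d below 0.012 m and distance of each of spare_vial, tablet, syringe, pill_pot, tray, tape from where it was at the start of the episode below 0.012 m); the robot touches nothing.
It fails at once if the basket is lifted off the counter (over 8 mm) or tipped (over 0.12 rad) (height (world z) of basket above 0.008 m or angle between basket's own z axis and vertical above 0.12 rad).
It fails at once if a vial in the basket is lifted or tipped over (height (world z) of any of vial_a, vial_b, vial_c, vial_d above 0.03 m or angle between any of vial_a, vial_b, vial_c, vial_d's own z axis and vertical above 0.6 rad).
It fails at once if the basket is gripped or shoved hard (over 30 N from the fingers) (contact force between the fingers and basket above 30 N).
It fails at once if another thing on the counter is moved by more than 12 mm or tipped over (distance of any of spare_vial, tablet, syringe, pill_pot, tray, tape from where it was at the start of the episode above 0.012 m or angle between any of spare_vial, tablet, syringe, pill_pot, tray, tape's own z axis and vertical above 0.4 rad).
It also fails if it takes over 48 s, if anything falls off the work surface, if the arm or the gripper's body presses on something with over 40 N, if the wrist force passes 120 N, or if a joint passes its speed limit or range.

## Working session

There is one attempt and no reset: what is moved stays moved. The work goes in short steps, Python scripts to look and compute and a tool call to move; the robot and the scene stay as the last step left them, time stands still between calls to the robot, and variables do not carry over. Pictures are saved under pics/ and viewed, at most 10 in all, crops included, and the job is handed in when it is done.

Besides the shell and the picture viewer there is one more tool, called after "Request:" in YAML: its name, and indented under it one key for each argument. move_arm: Moves the arm, as the interface text tells. Its arguments: {"type":"object","properties":{"series":{"type":"array"},"grip_force":{"type":"number"}},"required":["series"]}

```bash
mkdir -p pics; ls; cat > h.py <<'E'
import numpy as np, cv2
from station import sensors, vision, ticket, bot
def cloud(c):
    h,w=c["range_z"].shape
    u,v=np.meshgrid(np.arange(w),np.arange(h))
    p=cv2.undistortPoints(np.stack([u,v],-1).reshape(-1,1,2).astype(np.float64),c["K"],c["D"]).reshape(h,w,2)
    z=c["range_z"][...,None]
    P=np.concatenate([p*z,z],-1)
    return (P-c["t"])@c["R"]   # R^T (P-t)
E
python3 - <<'E'
from h import *
for n in ["top","scene"]:
    c=vision.camera(n); np.savez(f"{n}.npz",**c)
    cv2.imwrite(f"pics/{n}0.png",c["frame"][...,::-1])
s=sensors.observe(); print(s["clock"],s["ee_pos"],s["tcp_rot"],s["contact_force"],s["width"],bot.tcp_to_tips)
E
```

```text
pics
0.1 [0.22801897 0.50023736 0.40396937] [[-9.09885738e-01  4.14858049e-01 -8.61556953e-04]
 [ 4.14858875e-01  9.09884821e-01 -1.31405568e-03]
 [ 2.38771015e-04 -1.55306508e-03 -9.99998765e-01]] [-0.22460864 -0.05280744 -0.81528442] 0.08529574927716944 0.1734
```

View pics/top0.png

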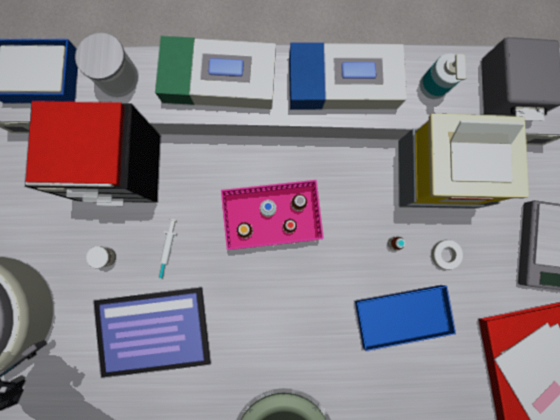

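View pics/scene0.png

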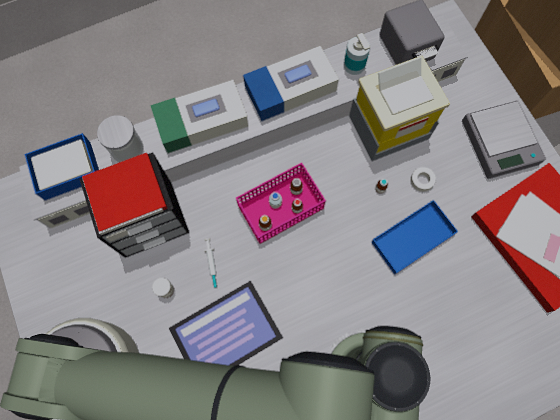

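The top view shows the basket at columns 222–322, rows 182–250. The sharps bin is on the right (−y) at about 400–525, 115–205, and the ledge front is near row 135. Spare vial and tape are clear of the path if I push to the ledge first and then sideways.

```bash
cat > m.py <<'E'
from h import *
def rect(P):
    (c,s,a)=cv2.minAreaRect(P[:,:2].astype(np.float32)*1000); return np.round(c,1),np.round(s,1),round(a,2)
def pink(c):
    f=c["frame"].astype(int); return (f[...,0]>110)&(f[...,1]<90)&(f[...,2]>60)&(f[...,0]-f[...,1]>80)&(f[...,2]-f[...,1]>30)
def basket(c):
    X=cloud(c); m=pink(c)&(X[...,2]>.066)&(X[...,2]<.085); m&=c["range_z"]>0
    return X[m]
E
python3 - <<'E'
from m import *
for n in ["top","scene"]:
    c=dict(np.load(n+".npz")); X=cloud(c); P=basket(c)
    print(n,len(P),rect(P), np.median(P[:,2]))
    x,y,z=X[...,0],X[...,1],X[...,2]
    # ledge front face
    m=(z>.02)&(z<.085)&(x>.55)&(x<.9)&(y<.25)&(y>-.16)&~pink(c)
    Q=X[m]; 
    print("face",len(Q),Q.min(0),Q.max(0))
    for it in range(4):
        A=np.polyfit(Q[:,1],Q[:,0],1); r=Q[:,0]-np.polyval(A,Q[:,1]); Q=Q[abs(r)<max(.004,1.5*r.std())]
    print(" fit x=a*y+b",A,r.std(),len(Q))
    # ledge top front edge
    m=(abs(z-.1)<.008)&(x>.5)&(x<1)
    E=[(yy,np.percentile(X[m&(abs(y-yy)<.008)][:,0],3)) for yy in np.arange(-.1,.2,.03) if (m&(abs(y-yy)<.008)).sum()>5]
    E=np.array(E); 
    if len(E)>2: print(" edge",np.polyfit(E[:,0],E[:,1],1),np.round(E[:,1],4))
    # right bin: holder left side
    m=(z>.02)&(z<.10)&(y<-.14)&(y>-.34)&(x>.5)&(x<.82); Q=X[m]
    print(" holder", np.round(np.percentile(Q[:,1],[50,90,97,99.5]),4),len(Q))
    m2=(z>.2)&(z<.29)&(y<-.1)&(y>-.5)&(x>.4)&(x<.75); print(" bin top",rect(X[m2]) )
    v=(z>.04)&(z<.07)&(x>.3)&(x<.66)&(y<-.1)&(y>-.3); print(" spare",X[v].mean(0),X[v][:,:2].min(0),X[v][:,:2].max(0))
    v=(z>.008)&(z<.07)&(x>.35)&(x<.66)&(y>.15)&(y<.42); print(" left",X[v][:,:2].min(0),X[v][:,:2].max(0))
E
```

```text
top 532 (array([504. ,  16.2]), array([129.4, 207.4]), 5.3) 0.0743887993771278
face 1606 [ 0.55054134 -0.15993482  0.02011539] [0.70543433 0.24970574 0.08497207]
 fit x=a*y+b [0.03749381 0.69480427] 0.0005220642238642008 1459
 edge [0.03612828 0.69347091] [0.6895 0.6905 0.6916 0.6955 0.6938 0.6951 0.696  0.6973 0.6984 0.6995
 0.7008]
 holder [-0.2857 -0.1766 -0.1519 -0.1419] 1990
 bin top (array([ 635.7, -392.1]), array([209.9, 234.8]), 88.01)
 spare [ 0.54926122 -0.28162917  0.0542125 ] [ 0.4229023  -0.29972976] [ 0.65979201 -0.25573264]
 left [0.37047567 0.23490463] [0.65986957 0.41979113]
scene 397 (array([505.3,  14.7]), array([133.2, 209.3]), 5.49) 0.0747913997311017
face 1592 [ 0.55051097 -0.15985123  0.0200103 ] [0.70623301 0.24967385 0.08495726]
 fit x=a*y+b [0.03402183 0.69529528] 0.0013265500280135833 1318
 edge [0.03205244 0.69335221] [0.6896 0.6909 0.6912 0.6949 0.6939 0.695  0.6962 0.6967 0.6979 0.6989
 0.6991]
 holder [-0.285  -0.1711 -0.149  -0.1416] 1408
 bin top (array([ 635.9, -391.1]), array([209.6, 236.4]), 87.49)
 spare [ 0.53903038 -0.27975895  0.05362993] [ 0.30744545 -0.29936168] [ 0.65859371 -0.17151832]
 left [0.35760603 0.15181041] [0.65957675 0.41946558]
```

Request:
move_arm:
  series:
    - {"gripper": 1,"tx": -34.4,"ty": -37.5,"turn": -0.391}
    - {"gripper": 1,"tx": -34.4,"ty": -37.5,"turn": -0.391}
    - {"gripper": 1,"tx": -34.4,"ty": -37.5,"turn": -0.391}
    - {"gripper": 1,"tx": -34.4,"ty": -37.5,"turn": -0.391}
    - {"gripper": 1,"tx": -34.4,"ty": -37.5,"turn": -0.391}
    - {"gripper": 1,"tx": -34.4,"ty": -37.5,"turn": -0.391}
    - {"gripper": 1,"tx": -34.4,"ty": -37.5,"turn": -0.391}
    - {"gripper": 1,"tx": -34.4,"ty": -37.5,"turn": -0.391}
    - {"gripper": 1,"tx": -34.4,"ty": -37.5,"turn": -0.391}
    - {"gripper": 1,"tx": -34.4,"ty": -37.5,"turn": -0.391}
    - {"gripper": 1,"tx": -34.4,"ty": -37.5,"turn": -0.391}
    - {"gripper": 1,"tx": -34.4,"ty": -37.5,"turn": -0.391}

```text
invalid input
```

```bash
python3 - <<'E'
from m import *
for n in ["top","scene"]:
    c=dict(np.load(n+".npz")); X=cloud(c); x,y,z=X[...,0],X[...,1],X[...,2]
    for x0 in (.56,.6,.64,.67):
        m=(z>.02)&(z<.10)&(y<-.2)&(y>-.34)&(abs(x-x0)<.012); print(n,x0,np.round(np.percentile(X[m][:,1],[5,50,95]),4),m.sum())
s=sensors.observe(); print(s["clock"],s["ee_pos"],s["tcp_rot"].round(3),s["contact_force"],s["q"])
E
```

```text
top 0.56 [-0.2866 -0.2858 -0.2847] 125
top 0.6 [-0.2884 -0.2872 -0.2861] 119
top 0.64 [-0.2898 -0.2888 -0.2878] 116
top 0.67 [-0.2912 -0.2901 -0.289 ] 119
scene 0.56 [-0.2874 -0.2855 -0.284 ] 72
scene 0.6 [-0.289  -0.2873 -0.2853] 68
scene 0.64 [-0.2899 -0.2883 -0.2868] 67
scene 0.67 [-0.2911 -0.2894 -0.2875] 66
0.1 [0.22801897 0.50023736 0.40396937] [[-0.91   0.415 -0.001]
 [ 0.415  0.91  -0.001]
 [ 0.    -0.002 -1.   ]] [-0.22460864 -0.05280744 -0.81528442] [ 1.00882375e+00  3.26896441e-01 -1.93473419e-01  1.05199752e+00
  2.88513276e-05  1.43661125e+00]
```

Request:
move_arm:
  series:
    - {"gripper": 1,"tx": -34.4,"ty": -37.5,"tz": 0,"turn": -0.391}
    - {"gripper": 1,"tx": -34.4,"ty": -37.5,"tz": 0,"turn": -0.391}
    - {"gripper": 1,"tx": -34.4,"ty": -37.5,"tz": 0,"turn": -0.391}
    - {"gripper": 1,"tx": -34.4,"ty": -37.5,"tz": 0,"turn": -0.391}
    - {"gripper": 1,"tx": -34.4,"ty": -37.5,"tz": 0,"turn": -0.391}
    - {"gripper": 1,"tx": -34.4,"ty": -37.5,"tz": 0,"turn": -0.391}
    - {"gripper": 1,"tx": -34.4,"ty": -37.5,"tz": 0,"turn": -0.391}
    - {"gripper": 1,"tx": -34.4,"ty": -37.5,"tz": 0,"turn": -0.391}
    - {"gripper": 1,"tx": -34.4,"ty": -37.5,"tz": 0,"turn": -0.391}
    - {"gripper": 1,"tx": -34.4,"ty": -37.5,"tz": 0,"turn": -0.391}
    - {"gripper": 1,"tx": -34.4,"ty": -37.5,"tz": 0,"turn": -0.391}
    - {"gripper": 1,"tx": -34.4,"ty": -37.5,"tz": 0,"turn": -0.391}

```text
clock: 1.3
ee_pos: [0.386, 0.0146, 0.4045]
tcp_rot: [[-0.999, 0.042, -0.0], [0.042, 0.999, -0.0], [0.0, -0.0, -1.0]]
contact_force: [0.5, 0.1, 0.4]
width: 0.0858
grip_force: 0.0
```

Request:
move_arm:
  series:
    - {"gripper": 1,"tx": 0,"ty": 0,"tz": 5,"turn": 0}
    - {"gripper": 1,"tx": 0,"ty": 0,"tz": 10,"turn": 0}
    - {"gripper": 1,"tx": 0,"ty": 0,"tz": 14,"turn": 0}
    - {"gripper": 1,"tx": 0,"ty": 0,"tz": 17,"turn": 0}
    - {"gripper": 1,"tx": 0,"ty": 0,"tz": 19,"turn": 0}
    - {"gripper": 1,"tx": 0,"ty": 0,"tz": 20.5,"turn": 0}
    - {"gripper": 1,"tx": -0.5,"ty": 0,"tz": 21,"turn": 0}
    - {"gripper": 1,"tx": -1,"ty": 0,"tz": 21,"turn": 0}
    - {"gripper": 1,"tx": -1.5,"ty": 0,"tz": 21,"turn": 0}
    - {"gripper": 1,"tx": -2,"ty": 0,"tz": 21,"turn": 0}
    - {"gripper": 1,"tx": -2.4,"ty": 0,"tz": 21,"turn": 0}
    - {"gripper": 1,"tx": -2.8,"ty": 0,"tz": 21,"turn": 0}

```text
clock: 2.5
ee_pos: [0.4142, 0.0154, 0.1952]
tcp_rot: [[-0.999, 0.037, 0.001], [0.037, 0.999, -0.0], [-0.001, -0.0, -1.0]]
contact_force: [0.7, 0.2, -0.4]
width: 0.0854
grip_force: 0.0
```

Request:
move_arm:
  series:
    - {"gripper": 1,"tx": -0.3,"ty": 0,"tz": 0,"turn": 0}
    - {"gripper": 1,"tx": -0.6,"ty": 0,"tz": 0,"turn": 0}
    - {"gripper": 1,"tx": -0.9,"ty": 0,"tz": 0,"turn": 0}
    - {"gripper": 1,"tx": -1.3,"ty": 0,"tz": 0,"turn": 0}
    - {"gripper": 1,"tx": -1.7,"ty": 0,"tz": 0,"turn": 0}
    - {"gripper": 1,"tx": -2.1,"ty": 0,"tz": 0,"turn": 0}
    - {"gripper": 1,"tx": -2.5,"ty": 0,"tz": 0,"turn": 0}
    - {"gripper": 1,"tx": -2.9,"ty": 0,"tz": 0,"turn": 0}
    - {"gripper": 1,"tx": -3.3,"ty": 0,"tz": 0,"turn": 0}
    - {"gripper": 1,"tx": -3.7,"ty": 0,"tz": 0,"turn": 0}
    - {"gripper": 1,"tx": -4.1,"ty": 0,"tz": 0,"turn": 0}
    - {"gripper": 1,"tx": -4.5,"ty": 0,"tz": 0,"turn": 0}

```text
clock: 3.7
ee_pos: [0.4588, 0.0138, 0.1947]
tcp_rot: [[-0.999, 0.037, -0.0], [0.037, 0.999, -0.0], [0.0, -0.0, -1.0]]
contact_force: [-2.6, 0.4, 0.3]
width: 0.0858
grip_force: 0.0
```

```bash
cat > look.py <<'E'
from m import *
import sys
s=sensors.observe()
c=vision.camera("top"); cv2.imwrite(f"pics/{sys.argv[1]}.png",c["frame"][...,::-1]); P=basket(c)
c2=vision.camera("scene"); P2=basket(c2)
print(len(P),rect(P),len(P2),rect(P2)); print(s["clock"],s["ee_pos"],s["contact_force"])
E
python3 look.py t1
```

```text
328 (array([535.5,   9.6]), array([209. , 126.7]), 89.23) 95 (array([578.8,  89. ]), array([ 63.4, 120.7]), 44.55)
3.7 [0.45878818 0.01380177 0.19465264] [-2.62760299  0.39388759  0.25861646]
```

Request:
move_arm:
  series:
    - {"gripper": 1,"tx": -0.4,"ty": 0,"tz": 0,"turn": 0}
    - {"gripper": 1,"tx": -0.8,"ty": 0,"tz": 0,"turn": 0}
    - {"gripper": 1,"tx": -1.2,"ty": 0,"tz": 0,"turn": 0}
    - {"gripper": 1,"tx": -1.7,"ty": 0,"tz": 0,"turn": 0}
    - {"gripper": 1,"tx": -2.2,"ty": 0,"tz": 0,"turn": 0}
    - {"gripper": 1,"tx": -2.7,"ty": 0,"tz": 0,"turn": 0}
    - {"gripper": 1,"tx": -3.2,"ty": 0,"tz": 0,"turn": 0}
    - {"gripper": 1,"tx": -3.7,"ty": 0,"tz": 0,"turn": 0}
    - {"gripper": 1,"tx": -4.2,"ty": 0,"tz": 0,"turn": 0}
    - {"gripper": 1,"tx": -4.7,"ty": 0,"tz": 0,"turn": 0}
    - {"gripper": 1,"tx": -5.2,"ty": 0,"tz": 0,"turn": 0}
    - {"gripper": 1,"tx": -5.7,"ty": 0,"tz": 0,"turn": 0}

```text
clock: 5.0
ee_pos: [0.5159, 0.0117, 0.1947]
tcp_rot: [[-0.999, 0.037, -0.0], [0.037, 0.999, -0.0], [0.0, -0.0, -1.0]]
contact_force: [-3.1, 1.0, -0.4]
width: 0.0854
grip_force: 0.0
```

Request:
move_arm:
  series:
    - {"gripper": 1,"tx": -0.4,"ty": 0,"tz": 0,"turn": 0}
    - {"gripper": 1,"tx": -0.8,"ty": 0,"tz": 0,"turn": 0}
    - {"gripper": 1,"tx": -1.2,"ty": 0,"tz": 0,"turn": 0}
    - {"gripper": 1,"tx": -1.5,"ty": 0,"tz": 0,"turn": 0}
    - {"gripper": 1,"tx": -1.8,"ty": 0,"tz": 0,"turn": 0}
    - {"gripper": 1,"tx": -2.1,"ty": 0,"tz": 0,"turn": 0}
    - {"gripper": 1,"tx": -2.4,"ty": 0,"tz": 0,"turn": 0}
    - {"gripper": 1,"tx": -2.7,"ty": 0,"tz": 0,"turn": 0}
    - {"gripper": 1,"tx": -2.9,"ty": 0,"tz": 0,"turn": 0}
    - {"gripper": 1,"tx": -3.1,"ty": 0,"tz": 0,"turn": 0}
    - {"gripper": 1,"tx": -3.2,"ty": 0,"tz": 0,"turn": 0}
    - {"gripper": 1,"tx": -3.3,"ty": 0,"tz": 0,"turn": 0}

```text
clock: 6.2
ee_pos: [0.5485, 0.0105, 0.1947]
tcp_rot: [[-0.999, 0.037, -0.0], [0.037, 0.999, -0.0], [0.0, -0.0, -1.0]]
contact_force: [-3.7, 0.8, -1.5]
width: 0.0856
grip_force: 0.0
```

```bash
python3 look.py t2
```

```text
241 (array([623.5,   6.1]), array([210. , 130.2]), 87.91) 98 (array([667.4,  86.3]), array([ 63.5, 123.2]), 44.24)
6.2 [0.54850429 0.01054505 0.19466318] [-3.70339122  0.83493413 -1.48017862]
```

Request:
move_arm:
  series:
    - {"gripper": 1,"tx": -0.1,"ty": 0,"tz": 0,"turn": 0}
    - {"gripper": 1,"tx": -0.2,"ty": 0,"tz": 0,"turn": 0}
    - {"gripper": 1,"tx": -0.3,"ty": 0,"tz": 0,"turn": 0}
    - {"gripper": 1,"tx": -0.4,"ty": 0,"tz": 0,"turn": 0}

```text
clock: 6.7
ee_pos: [0.5526, 0.0104, 0.1947]
tcp_rot: [[-0.999, 0.037, 0.0], [0.037, 0.999, 0.0], [-0.0, 0.0, -1.0]]
contact_force: [-2.5, -0.2, 0.1]
width: 0.0854
grip_force: 0.0
```

Request:
move_arm:
  series:
    - {"gripper": 1,"tx": -0.05,"ty": 0,"tz": 0,"turn": 0}
    - {"gripper": 1,"tx": -0.1,"ty": 0,"tz": 0,"turn": 0}

```text
clock: 6.9
ee_pos: [0.5535, 0.0104, 0.1947]
tcp_rot: [[-0.999, 0.037, -0.0], [0.037, 0.999, 0.0], [0.0, 0.0, -1.0]]
contact_force: [-2.8, -0.3, -0.7]
width: 0.0855
grip_force: 0.0
```

Request:
move_arm:
  series:
    - {"gripper": 1,"tx": 1,"ty": 0,"tz": 0,"turn": 0}
    - {"gripper": 1,"tx": 3,"ty": 0,"tz": 0,"turn": 0}
    - {"gripper": 0,"tx": 3,"ty": 0,"tz": -5,"turn": 0.1}
    - {"gripper": 0,"tx": 3,"ty": 0,"tz": -10,"turn": 0.25}
    - {"gripper": 0,"tx": 3,"ty": 3,"tz": -12,"turn": 0.4}
    - {"gripper": 0,"tx": 2,"ty": 7,"tz": -12,"turn": 0.55}
    - {"gripper": 0,"tx": 0,"ty": 11,"tz": -12,"turn": 0.7}
    - {"gripper": 0,"tx": -3,"ty": 14,"tz": -12,"turn": 0.85}
    - {"gripper": 0,"tx": -6,"ty": 15,"tz": -12,"turn": 1.0}
    - {"gripper": 0,"tx": -7.2,"ty": 15,"tz": -12,"turn": 1.15}
    - {"gripper": 0,"tx": -7.2,"ty": 15,"tz": -12,"turn": 1.3}
    - {"gripper": 0,"tx": -7.2,"ty": 15,"tz": -12,"turn": 1.45}

```text
clock: 8.1
ee_pos: [0.6315, 0.1578, 0.3148]
tcp_rot: [[-0.082, 0.997, 0.002], [0.997, 0.082, 0.0], [0.0, 0.002, -1.0]]
contact_force: [0.5, -0.1, 0.5]
width: 0.0424
grip_force: 0.0
```

Request:
move_arm:
  series:
    - {"gripper": 0,"tx": 0,"ty": 0,"tz": 0,"turn": 0.121}
    - {"gripper": 0,"tx": 0,"ty": 0,"tz": 0,"turn": 0.121}
    - {"gripper": 0,"tx": 0,"ty": 0,"tz": 0,"turn": 0.121}

```text
clock: 8.4
ee_pos: [0.631, 0.1576, 0.315]
tcp_rot: [[0.03, 1.0, 0.001], [1.0, -0.03, 0.0], [0.0, 0.001, -1.0]]
contact_force: [0.0, 0.5, 0.4]
width: 0.0426
grip_force: 0.0
```

```bash
python3 look.py t3
```

```text
586 (array([629. ,   6.2]), array([210.3, 131.9]), 87.71) 133 (array([628.5, -58.4]), array([135.5,  87.9]), 1.85)
8.4 [0.63102462 0.15757613 0.31502712] [0.04398965 0.52626185 0.37778982]
```

View pics/t3.png

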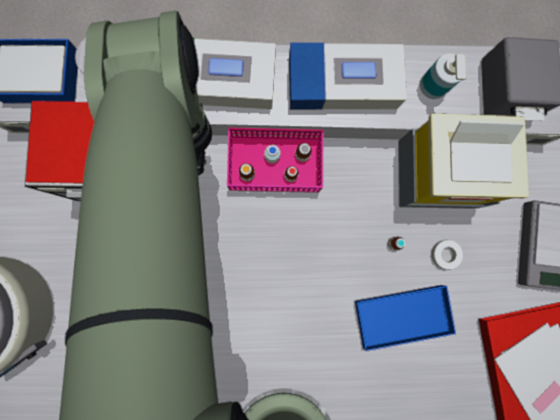

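The basket (columns 228–323, rows 130–190) is flat against the ledge with all vials standing. The arm overhangs the ledge at (145,45), so I'll check heights before lowering.

```bash
python3 - <<'E'
from m import *
c=vision.camera("scene"); cv2.imwrite("pics/s3.png",c["frame"][...,::-1])
c=vision.camera("top"); X=cloud(c)
for r,k in [(30,145),(60,145),(100,140),(150,130),(130,200),(80,185),(200,130)]: print(r,k,X[r,k].round(3))
for r,k in [(150,60),(110,110),(60,100),(70,170)]: print(r,k,X[r,k].round(3), dict(np.load("top.npz"))["range_z"][r,k])
E
```

```text
30 145 [0.646 0.146 0.604]
60 145 [0.607 0.141 0.619]
100 140 [0.559 0.137 0.645]
150 130 [0.507 0.136 0.675]
130 200 [0.609 0.126 0.369]
80 185 [0.595 0.106 0.599]
200 130 [0.464 0.128 0.697]
150 60 [0.611 0.395 0.248] 0.77122843
110 110 [0.549 0.162 0.648] 0.78163564
60 100 [0.608 0.183 0.621] 0.82670796
70 170 [0.594 0.115 0.626] 0.8785344
```

View pics/s3.png

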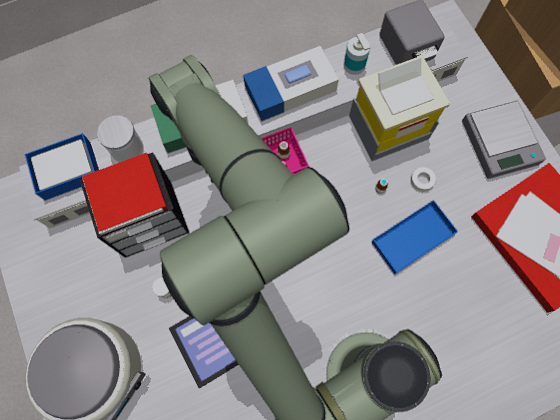

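The links sit at z≥0.6 above the spot, and the basket is visible under the arm at (285,150). Lowering 12 cm is clear.

Request:
move_arm:
  series:
    - {"gripper": 0,"tx": 0,"ty": -0.3,"tz": 4,"turn": 0.006}
    - {"gripper": 0,"tx": 0,"ty": -0.3,"tz": 8,"turn": 0.006}
    - {"gripper": 0,"tx": 0,"ty": -0.3,"tz": 10.5,"turn": 0.006}
    - {"gripper": 0,"tx": 0,"ty": -0.3,"tz": 12,"turn": 0.006}
    - {"gripper": 0,"tx": -0.6,"ty": -0.3,"tz": 12,"turn": 0.006}
    - {"gripper": 0,"tx": -1.2,"ty": -0.3,"tz": 12,"turn": 0.006}
    - {"gripper": 0,"tx": -1.7,"ty": -0.3,"tz": 12,"turn": 0.006}
    - {"gripper": 0,"tx": -2.1,"ty": -0.3,"tz": 12,"turn": 0.006}
    - {"gripper": 0,"tx": -2.5,"ty": -0.3,"tz": 12,"turn": 0.006}
    - {"gripper": 0,"tx": -2.8,"ty": -0.3,"tz": 12,"turn": 0.006}
    - {"gripper": 0,"tx": -3.1,"ty": -0.3,"tz": 12,"turn": 0.006}
    - {"gripper": 0,"tx": -3.4,"ty": -0.3,"tz": 12,"turn": 0.006}

```text
clock: 9.8
ee_pos: [0.627, 0.124, 0.1949]
tcp_rot: [[0.038, 0.999, 0.001], [0.999, -0.038, 0.002], [0.002, 0.001, -1.0]]
contact_force: [0.2, 4.7, 0.2]
width: 0.0432
grip_force: 0.0
```

Request:
move_arm:
  series:
    - {"gripper": 0,"tx": -0.3,"ty": 0,"tz": 0,"turn": 0}
    - {"gripper": 0,"tx": -0.6,"ty": 0,"tz": 0,"turn": 0}
    - {"gripper": 0,"tx": -1.0,"ty": 0,"tz": 0,"turn": 0}
    - {"gripper": 0,"tx": -1.4,"ty": 0,"tz": 0,"turn": 0}
    - {"gripper": 0,"tx": -1.8,"ty": 0,"tz": 0,"turn": 0}
    - {"gripper": 0,"tx": -2.2,"ty": 0,"tz": 0,"turn": 0}
    - {"gripper": 0,"tx": -2.6,"ty": 0,"tz": 0,"turn": 0}
    - {"gripper": 0,"tx": -3.0,"ty": 0,"tz": 0,"turn": 0}
    - {"gripper": 0,"tx": -3.4,"ty": 0,"tz": 0,"turn": 0}
    - {"gripper": 0,"tx": -3.8,"ty": 0,"tz": 0,"turn": 0}
    - {"gripper": 0,"tx": -4.2,"ty": 0,"tz": 0,"turn": 0}
    - {"gripper": 0,"tx": -4.6,"ty": 0,"tz": 0,"turn": 0}

```text
clock: 11.0
ee_pos: [0.6251, 0.0776, 0.1949]
tcp_rot: [[0.038, 0.999, 0.0], [0.999, -0.038, 0.001], [0.001, 0.0, -1.0]]
contact_force: [0.7, 5.7, 1.9]
width: 0.0425
grip_force: 0.0
```

```bash
python3 look.py t4
```

```text
414 (array([626.3, -56.3]), array([177.7, 132.6]), 87.24) 69 (array([ 676.1, -129. ]), array([87.5, 43.9]), 46.9)
11.0 [0.62513014 0.07762654 0.19487525] [0.6554301  5.74873451 1.89542814]
```

Request:
move_arm:
  series:
    - {"gripper": 0,"tx": -0.4,"ty": 0,"tz": 0,"turn": 0}
    - {"gripper": 0,"tx": -0.9,"ty": 0,"tz": 0,"turn": 0}
    - {"gripper": 0,"tx": -1.4,"ty": 0,"tz": 0,"turn": 0}
    - {"gripper": 0,"tx": -1.9,"ty": 0,"tz": 0,"turn": 0}
    - {"gripper": 0,"tx": -2.4,"ty": 0,"tz": 0,"turn": 0}
    - {"gripper": 0,"tx": -2.9,"ty": 0,"tz": 0,"turn": 0}
    - {"gripper": 0,"tx": -3.4,"ty": 0,"tz": 0,"turn": 0}
    - {"gripper": 0,"tx": -3.9,"ty": 0,"tz": 0,"turn": 0}
    - {"gripper": 0,"tx": -4.4,"ty": 0,"tz": 0,"turn": 0}
    - {"gripper": 0,"tx": -4.9,"ty": 0,"tz": 0,"turn": 0}
    - {"gripper": 0,"tx": -5.4,"ty": 0,"tz": 0,"turn": 0}
    - {"gripper": 0,"tx": -5.9,"ty": 0,"tz": 0,"turn": 0}

```text
clock: 12.3
ee_pos: [0.6227, 0.0186, 0.1947]
tcp_rot: [[0.038, 0.999, -0.0], [0.999, -0.038, 0.0], [0.0, -0.0, -1.0]]
contact_force: [-0.1, 4.2, 1.9]
width: 0.0427
grip_force: 0.0
```

Request:
move_arm:
  series:
    - {"gripper": 0,"tx": -0.5,"ty": 0,"tz": 0,"turn": 0}
    - {"gripper": 0,"tx": -1.0,"ty": 0,"tz": 0,"turn": 0}
    - {"gripper": 0,"tx": -1.5,"ty": 0,"tz": 0,"turn": 0}
    - {"gripper": 0,"tx": -2.0,"ty": 0,"tz": 0,"turn": 0}
    - {"gripper": 0,"tx": -2.5,"ty": 0,"tz": 0,"turn": 0}
    - {"gripper": 0,"tx": -3.0,"ty": 0,"tz": 0,"turn": 0}
    - {"gripper": 0,"tx": -3.5,"ty": 0,"tz": 0,"turn": 0}
    - {"gripper": 0,"tx": -4.0,"ty": 0,"tz": 0,"turn": 0}
    - {"gripper": 0,"tx": -4.5,"ty": 0,"tz": 0,"turn": 0}
    - {"gripper": 0,"tx": -5.0,"ty": 0,"tz": 0,"turn": 0}
    - {"gripper": 0,"tx": -5.4,"ty": 0,"tz": 0,"turn": 0}
    - {"gripper": 0,"tx": -5.8,"ty": 0,"tz": 0,"turn": 0}

```text
clock: 13.5
ee_pos: [0.6203, -0.0394, 0.1946]
tcp_rot: [[0.039, 0.999, -0.001], [0.999, -0.039, 0.0], [0.0, -0.001, -1.0]]
contact_force: [0.2, 4.4, 2.4]
width: 0.0424
grip_force: 0.0
```

```bash
python3 look.py t5
```

```text
310 (array([ 619.8, -213.6]), array([ 97.9, 131.5]), 87.63) 48 (array([ 660.6, -257.1]), array([76.2, 34.1]), 33.14)
13.5 [ 0.62028828 -0.03937103  0.19461334] [0.19883962 4.38793865 2.37526939]
```

View pics/t5.png

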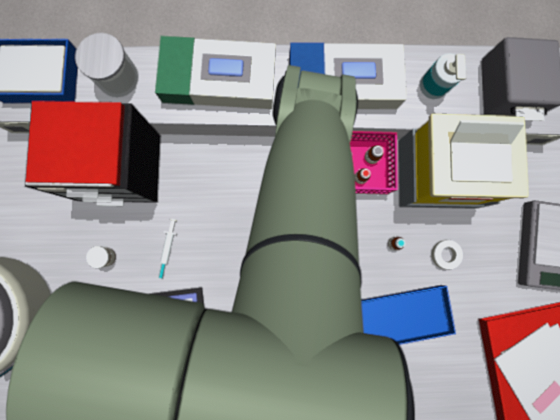

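The basket's right end (col 398) is about 25 mm from the holder (col 400 at top; 412 at base). The basket is still flush with the ledge and the vials are upright.

Request:
move_arm:
  series:
    - {"gripper": 0,"tx": -0.3,"ty": 0,"tz": 0,"turn": 0}
    - {"gripper": 0,"tx": -0.6,"ty": 0,"tz": 0,"turn": 0}
    - {"gripper": 0,"tx": -0.9,"ty": 0,"tz": 0,"turn": 0}
    - {"gripper": 0,"tx": -1.2,"ty": 0,"tz": 0,"turn": 0}
    - {"gripper": 0,"tx": -1.5,"ty": 0,"tz": 0,"turn": 0}
    - {"gripper": 0,"tx": -1.7,"ty": 0,"tz": 0,"turn": 0}
    - {"gripper": 0,"tx": -1.9,"ty": 0,"tz": 0,"turn": 0}
    - {"gripper": 0,"tx": -2.0,"ty": 0,"tz": 0,"turn": 0}
    - {"gripper": 0,"tx": -2.1,"ty": 0,"tz": 0,"turn": 0}

```text
clock: 14.5
ee_pos: [0.6196, -0.0603, 0.1945]
tcp_rot: [[0.039, 0.999, -0.0], [0.999, -0.039, -0.0], [-0.0, -0.0, -1.0]]
contact_force: [0.0, 2.8, -0.4]
width: 0.0429
grip_force: 0.0
```

```bash
python3 look.py t6
```

```text
289 (array([ 618.7, -244. ]), array([ 85.5, 131.1]), 87.37) 55 (array([ 659.4, -282.1]), array([76.2, 34.5]), 28.41)
14.5 [ 0.6196122  -0.0602964   0.19449516] [ 0.03985168  2.77496319 -0.36544254]
```

Request:
move_arm:
  series:
    - {"gripper": 0,"tx": -0.1,"ty": 0,"tz": 0,"turn": 0}
    - {"gripper": 0,"tx": -0.2,"ty": 0,"tz": 0,"turn": 0}

```text
clock: 14.8
ee_pos: [0.6196, -0.0622, 0.1946]
tcp_rot: [[0.039, 0.999, -0.0], [0.999, -0.039, -0.0], [-0.0, -0.0, -1.0]]
contact_force: [0.8, 3.0, -1.2]
width: 0.0427
grip_force: 0.0
```

Request:
move_arm:
  series:
    - {"gripper": 0,"tx": -0.05,"ty": 0,"tz": 0,"turn": 0}
    - {"gripper": 0,"tx": -0.1,"ty": 0,"tz": 0,"turn": 0}

```text
clock: 15.0
ee_pos: [0.6196, -0.0632, 0.1946]
tcp_rot: [[0.039, 0.999, -0.0], [0.999, -0.039, -0.0], [-0.0, -0.0, -1.0]]
contact_force: [-0.7, 2.5, -0.7]
width: 0.0427
grip_force: 0.0
```

Request:
move_arm:
  series:
    - {"gripper": 0,"tx": -0.05,"ty": 0,"tz": 0,"turn": 0}
    - {"gripper": 0,"tx": -0.1,"ty": 0,"tz": 0,"turn": 0}

```text
clock: 15.2
ee_pos: [0.6195, -0.0639, 0.1947]
tcp_rot: [[0.038, 0.999, -0.0], [0.999, -0.038, 0.001], [0.001, -0.0, -1.0]]
contact_force: [-0.1, 4.8, -0.6]
width: 0.0429
grip_force: 0.0
```

Lag and force are rising slightly, so I'll push one small step more.

Request:
move_arm:
  series:
    - {"gripper": 0,"tx": -0.05,"ty": 0,"tz": 0,"turn": 0}
    - {"gripper": 0,"tx": -0.05,"ty": 0,"tz": 0,"turn": 0}

```text
clock: 15.4
ee_pos: [0.6194, -0.0641, 0.1947]
tcp_rot: [[0.038, 0.999, -0.0], [0.999, -0.038, 0.002], [0.002, -0.0, -1.0]]
contact_force: [-0.5, 5.4, -0.3]
width: 0.0426
grip_force: 0.0
```

Request:
move_arm:
  series:
    - {"gripper": 0,"tx": 0.5,"ty": 0,"tz": 0,"turn": 0}
    - {"gripper": 0,"tx": 2,"ty": 0,"tz": 0,"turn": 0}
    - {"gripper": 0,"tx": 4,"ty": 0,"tz": 0,"turn": 0}
    - {"gripper": 0,"tx": 4,"ty": 0,"tz": -5,"turn": 0}
    - {"gripper": 0,"tx": 4,"ty": 0,"tz": -10,"turn": 0}
    - {"gripper": 0,"tx": 8,"ty": -3,"tz": -12,"turn": 0}
    - {"gripper": 0,"tx": 12,"ty": -6,"tz": -12,"turn": 0}
    - {"gripper": 0,"tx": 15,"ty": -9,"tz": -12,"turn": 0}
    - {"gripper": 0,"tx": 18,"ty": -12,"tz": -12,"turn": 0}
    - {"gripper": 0,"tx": 20,"ty": -14,"tz": -12,"turn": 0}
    - {"gripper": 0,"tx": 20,"ty": -14,"tz": -12,"turn": 0}

```text
clock: 16.5
ee_pos: [0.4846, 0.1432, 0.315]
tcp_rot: [[0.034, 0.999, -0.001], [0.999, -0.034, -0.0], [-0.0, -0.001, -1.0]]
contact_force: [-0.2, -0.0, -1.2]
width: 0.0429
grip_force: 0.0
```

```bash
python3 look.py t7; python3 - <<'E'
from m import *
a=cv2.imread("pics/t7.png")[90:270,220:540]; cv2.imwrite("pics/t7c.png",cv2.resize(a,None,fx=2.4,fy=2.4,interpolation=cv2.INTER_CUBIC))
c=vision.camera("top"); P=basket(c); r=P[:,:2]
u=np.array([np.cos(.036),-np.sin(.036)]); v=np.array([-u[1],u[0]])
print("back gap",.6949*u[0]-np.percentile(r@u,[99,99.8,100]), "end gap",np.percentile(r@v,[0,.2,1])-np.array([.56,-.2857])@v, (r@u).min(),(r@v).max())
E
```

```text
615 (array([ 621.1, -183.5]), array([210.6, 131.1]), 87.89) 410 (array([ 623. , -184.6]), array([210.8, 136. ]), 87.68)
16.5 [0.48458957 0.1432476  0.31496293] [-0.16685151 -0.01141243 -1.23587794]
back gap [0.0020946  0.00147316 0.0013633 ] end gap [-0.00076977 -0.00065008 -0.00022681] 0.5616736277174338 -0.05595191176597138
```

View pics/t7c.png

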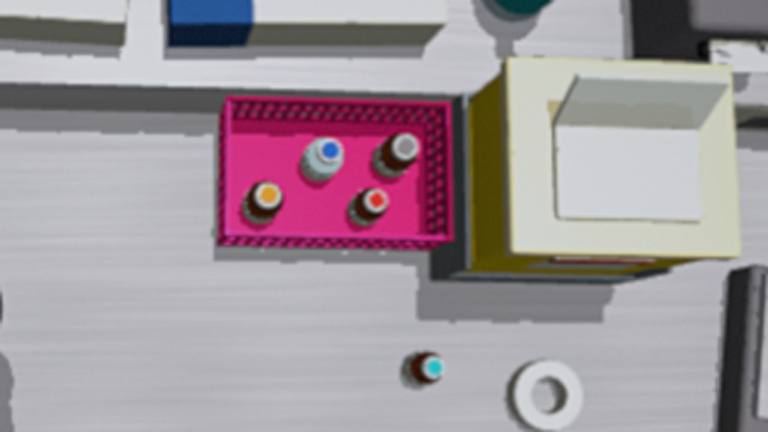

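The crop shows the basket (215–455, 97–247) flush with the ledge and its right end against the holder (col 460). All four vials are standing and the bystanders are undisturbed. Measured gaps are about 2 mm at the back and about 0 at the end.

```bash
python3 -c "
from station import ticket
print(ticket.finish_job())"
```

```text
the job is handed in; nothing more can be done
None
```

The job is handed in, verdict not shown: the basket was last measured about 2 mm from the ledge and parallel to it, with its end against the sharps-bin holder, all four vials standing and no bystander seen to move.

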